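Clamp a brass door plate in the pin jig

ROBOT

A 6-joint arm with a two-finger parallel gripper is mounted at the origin on the work surface. World frame = base frame: x ahead of the robot, y to its left, z up, the work surface at z = 0. Lengths are in mm, angles in rad, forces in N, time in s.
With the tool pointing down it reaches from about 350 to 775 mm from the base axis. Payload 7.3 kg.
Tool frame: the origin (TCP) lies on the centre line of the jaws, within the pads' length; the fingertips stand 22 mm ahead of it and the grasp point (between the pads) lies 3 mm ahead of it; z points along the fingers, y is the direction in which the jaws open and shut (so a half turn about z gives the same grasp; the last joint's range is limited). The gripper opens to 92 mm and grips with 3 to 60 N. Pads are 19 mm wide; open, the fingers measure 130 mm over their backs; the gripper's body (75 mm by 190 mm) begins 47 mm behind the grasp point.
Start: joints at [-1.369, 0.342, 1.524, -0, 1.275, -0.146], TCP at [178.958, -493.575, 248.741] pointing down, gripper open.
Joint ranges: [-2.53, 2.53], [-0.77, 2.02], [0.04, 2.7], [-1, 4.14], [0.28, 2.66], [-3.11, 3.11]. Speed limits (rad/s): [2.57, 2.57, 3.14, 3.14, 3.14, 3.14].

INTERFACE

Orientations are given as [roll, pitch, yaw] about the fixed x, y, z axes, in that order (R = Rz(yaw) Ry(pitch) Rx(roll)).
In Python, from plant import get_obs, capture, bot, spot_in gives the robot as it stands.
- The arm moves only by the shell command python3 -m handwheel 'ROWS' [OPENING]. ROWS is JSON, a list of rows, each a list of 2 entries, a list of its own where there are three numbers: the shift along the world's x, y, z in mm, then the turn, a rotation vector about the world's x, y, z in rad. In form: [[[x, y, z], [wx, wy, wz]], ...]. A call has 1 to 12 rows; each row shifts and turns the commanded pose from where the row before left it; what a row does not reach is not made up. A row lasts 1/8 s, in which the tool goes at most 62.5 mm and 10.7 degrees, less where a joint would pass 70% of its speed; a pose out of reach is approached as far as the arm can. A call is refused whole if a number of a shift passes 62.5 or a number of a turn 0.188, either way. A call with a gripper value outside its range is refused whole. OPENING is the closure, from 0 (fully open) to 1 (shut), set as the call begins (- or left out, the last holds). The fingers move at their own pace and stop on an object; the grip force is fixed at half the most. Time passes only in rows, so rows that do not move let the fingers close. It gives the time, the measured TCP pose, the force and the opening at its end, in the units of the state.
- get_obs(): the state, without advancing time (a new reading comes with each control period).
- capture(name): name is "side" or "top" or "wrist"; returns a dict with "img" (400x640x3 uint8, red, green, blue), "fx", "fy", "cx", "cy" (pixels), "cam_to_world" (4x4, takes a point from camera to world coordinates). Camera axes: x right, y up, looking along -z (the intrinsics and any distortion apply to the point x, -y, -z); pixel columns grow to the right and rows downward; lengths in mm; the calibration is good to about 2 mm. A picture is of the moment at which its call begins. There is no depth.
- bot.close_job(): hands the job in, once; it reports no verdict.
Trained networks look in the newest picture that a camera, given by its name, has taken for a name from the list of things; names that differ only in an ending like _2 or _b are one class to them, and where a whole thing is asked for, a point or a joint stands for the part that bears it (a point fixed in the world has none). Each returns a list of dicts, best first, with "score" (0 to 1); they miss things now and then, are a little off and sometimes report something else, mostly with a low value. They report only what shows in the picture. A call takes as long as a camera call. They do not tell look-alikes from the thing itself.
- spot_in(thing, camera): "xyz" ([x, y, z] in mm, in the coordinates of the camera as it stood for that picture, good to about 4 mm: the middle of the surface that is visible of it).
The state is a dict: "time": time; "joint_positions": joint angles; "dq": joint speeds; "tau": joint torques, N m; "tool_pos": TCP position; "tcp_rot": TCP orientation; "contact_force": force on the tool from outside, world axes, zero at the start; "moment": the same for the moment, N m; "grip_width": finger opening in mm.
Only numpy, scipy, OpenCV 4.12 (cv2) and the standard library are available. Lean on these libraries where they do the work, as an engineer would, in place of code of your own. Each camera call takes 0.05 s, during which the arm holds its last target. There are 200 camera calls.

TASK

With closed fingertips, slide the brass door plate along between the guide pins of the wooden jig until its end rests against the two stop pins. Then push the handle of the toggle clamp over, towards the plate, until it snaps past centre and stays locked with the rubber foot pressing on the plate. Only push: do not pick up or tip the plate, and leave the door knob, the jar and the screwdriver where they are.

Things in the scene. Friction and masses are not known exactly. Their poses are not given: they have to be found in the camera images.
- jig: Fixed wooden board 330 x 110 x 18 mm. Origin: centre of its underside, on the bench; x along the board towards the clamp, z up. Steel pins 8 mm thick, 14 mm high stand on it: two stop pins, and four guide pins at x = 55 and -15 mm in two rows 42.6 mm clear apart. Behind the stop pins on y = 0 stands a steel toggle clamp; its base covers x = 85 to 141 mm, 52 mm wide, 57 mm high above the board.
- stop (a point): Point on the board's top face midway between the two stop pins, in line with their plate-side faces: x = 70, y = 0, z = 18 mm in the jig's frame. Axes as the jig's.
- plate: Loose brass door plate 160 x 40 x 6 mm, 0.36 kg, flat on the board between the guide pins. Origin: middle of the underside of its clamp-side end; the plate reaches 160 mm from there along its own -x; axes parallel to the jig's. That end starts 25 to 60 mm short of the stop pins; home, its origin is at point stop. It slides with 1 to 3 N.
- collar (a point): Centre of the top of the plate's round collar: a solid upright cylinder 28 mm across, rising 12 mm above the plate's top face, 118 mm from the plate's clamp-side end. Good to push against.
- handle_top (a point): Top end of the clamp's handle, on its centre line (y = 0). Straight rubber grip 17 mm thick, 90 mm long, ball end 19 mm. It starts leaning 59 degrees away from the plate; locked, 8 degrees towards the plate, and this point's own z axis is then upright. Its arc in the jig's frame, x/z mm: 193/151 (start), 181/156, 168/160, 151/167, 130/175, 112/179, 94/181, 80/182, 62/181 (locked).
- clamp_arm (a joint): Angle of the clamp's arm: 0 = open, raised (start), 1.22 to 1.25 = down on the plate. Steel double bar 80 mm long, pivot at x = 103, 67 mm above the bench (jig's frame). Linked to the handle: pushing the handle along its arc lowers it, with 1 to 5 N at the grip, most near x = 95. Dead centre has handle_top at x = 72; past that it springs on to its stop and stays. Push the handle, not the arm.
- clamp_foot: Spindle with a rubber foot 17 mm across, its face 49 mm below the arm's middle line when the arm is down; sprung, 5 N per mm, up to 9 mm. Origin: on the arm's middle line, 66 mm from its pivot; at the start at x = 83, 130 mm above the bench (jig's frame), the foot's face at x = 36. Locked, it presses with 10 to 25 N on the plate, 33 mm from the plate's clamp-side end.
- knob: Loose brass door knob standing on its round rose, 52 mm across, 59 mm tall; origin at the centre of its underside. A bystander.
- jar: Loose clear jar with a yellow lid, 66 mm across, 85 mm tall; origin at the centre of its underside. A bystander.
- driver: Loose screwdriver with a wooden handle lying on the bench, about 200 mm long along its own x, handle towards -x; origin near its middle, on the bench. A bystander.
Mind the look-alikes: they are no part of the job. There is more than one size of the plate; the one meant has the size given above.

How it is judged (in metres and radians):
On the way, in this order (a step that is already met when the one before it is completed fails the run):
1. the plate lies flat with its end against the stop pins (gap under 3 mm) while the clamp is still open (x of plate in the frame of jig above 0.067 m and z of plate in the frame of jig below 0.021 m and value of joint clamp_arm below 0.3 rad), for 0.2 s.
2. the clamp's handle is past centre, on its stop, and the foot presses on the plate (angle between handle_top's own z axis and vertical below 0.05 rad and value of joint clamp_arm above 1.19 rad and contact force between clamp_foot and plate above 6 N), for 0.2 s.
At the end, for the whole second after the job is handed in: The plate is flat and at rest, its end within 3 mm of the stop pins; the handle stays past centre on its stop by itself (within 3 degrees), the arm is down (joint over 1.19), the foot presses on the plate with over 6 N; knob, jar and screwdriver within 30 mm of their starts (all of step 2 and x of plate in the frame of jig above 0.067 m and z of plate in the frame of jig below 0.021 m and linear speed of plate below 0.01 m/s and angle between plate's own z axis and vertical below 0.03 rad and distance of each of knob, jar, driver from where it was at the start of the episode below 0.03 m); the robot touches nothing.
It fails at once if the plate is lifted off the jig (8 mm) or tipped up (z of plate in the frame of jig above 0.026 m or angle between plate's own z axis and vertical above 0.1 rad).
It fails at once if the knob, the jar or the screwdriver is moved by 30 mm or more (distance of any of knob, jar, driver from where it was at the start of the episode above 0.03 m).
It also fails if it takes over 56 s, if anything falls off the work surface, if the arm or the gripper's body presses on something with over 40 N, if the wrist force passes 120 N, or if a joint passes its speed limit or range.

## Working session

There is one attempt and no reset: what is moved stays moved. The work goes in short steps, Python scripts to look and compute and a shell command to move; the robot and the scene stay as the last step left them, time stands still between calls to the robot, and variables do not carry over. Pictures are saved under pics/ and viewed, about 8 in all and at most 12, crops included, and the job is handed in when it is done.

```bash
mkdir -p pics; ls; cat > h.py <<'E'
import numpy as np, cv2
from plant import get_obs, capture, bot, spot_in
def w(c,p):
    T=np.array(c["cam_to_world"]); return (T@np.r_[p,1])[:3]
def proj(c,P):
    T=np.linalg.inv(np.array(c["cam_to_world"])); q=(T@np.r_[P,1])[:3]
    return c["cx"]+c["fx"]*q[0]/-q[2], c["cy"]+c["fy"]*(-q[1])/-q[2]
def back(c,uv,z):
    T=np.array(c["cam_to_world"]); d=T[:3,:3]@np.array([(uv[0]-c["cx"])/c["fx"],-(uv[1]-c["cy"])/c["fy"],-1]); o=T[:3,3]
    return o+d*(z-o[2])/d[2]
E
python3 - <<'E'
from h import *
np.set_printoptions(precision=1,suppress=True)
for n in ["top","side"]:
    c=capture(n); print(n,{k:c[k] for k in c if k not in("img","cam_to_world")}, np.array(c["cam_to_world"])[:3,3])
    cv2.imwrite(f"pics/{n}0.png",c["img"][:,:,::-1])
    for t in ["jig","plate","collar","handle_top","clamp_foot","knob","jar","driver"]:
        for d in spot_in(t,n)[:3]:
            P=w(c,d["xyz"]); print(t,round(d["score"],2),P,np.array(proj(c,P)))
E
```

```text
pics
top {'fx': 435.60110115477033, 'fy': 435.60110115477033, 'cx': 317.2616547538045, 'cy': 201.46452270224006} [434.9  72.7 887.9]
jig 0.62 [503.2   6.2  23.1] [336.4 204.9]
plate 0.75 [347.1  32.5   6.3] [322.2 283.1]
plate 0.63 [443.8 286.6   7.9] [195.5 233.6]
plate 0.59 [504.3 -71.4  25. ] [375.2 204.7]
collar 0.92 [503.6 -69.7  22.8] [374.2 205.1]
collar 0.85 [444.6 286.4   6.4] [195.8 233.2]
handle_top 0.74 [504.6 123.3 132.5] [273.9 198.4]
handle_top 0.71 [503.1 -70.   26.3] [374.6 205.2]
clamp_foot 0.58 [500.5  33.8 125.2] [325.2 201.7]
knob 0.8 [368.9 -98.4  51.9] [391.8 274.4]
jar 0.71 [617.2 171.4  83.2] [250.8 140.5]
driver 0.98 [ 632.3 -120.2   23.9] [398.9 142.1]
side {'fx': 432.9190279403098, 'fy': 432.9190279403098, 'cx': 319.7215294895284, 'cy': 202.88590780844143} [ 414.3 -587.2  552.1]
jig 0.77 [499.3 -62.3  20.1] [316.7 285.1]
jig 0.26 [ 630.6 -139.3   23.3] [405.3 308.7]
plate 0.93 [348.1  24.4   4.2] [228.2 267.2]
plate 0.9 [444.9 262.4  10.2] [271.4 191.1]
plate 0.65 [505.4 -82.7  22.6] [322.2 292.4]
collar 0.89 [349.   31.    5.5] [228.6 264.2]
collar 0.86 [508.2 -86.7  24.3] [324.3 293.2]
collar 0.67 [444.4 269.7   7.4] [271.  190.4]
handle_top 0.6 [500.2 109.2 129.7] [303.  178.7]
clamp_foot 0.73 [505.6  18.  123.9] [313.1 208.3]
knob 0.65 [ 365.2 -110.8   47.8] [235.5 304.5]
jar 0.91 [617.  145.1  60.3] [356.9 194.1]
driver 0.86 [ 630.2 -137.9   23.4] [404.8 308.1]
```

```bash
python3 -c "
import cv2;a=cv2.imread('pics/top0.png')[100:330,170:470];cv2.imwrite('pics/top0c.png',cv2.resize(a,None,fx=2.6,fy=2.6,interpolation=2))"
```

```text
(no output)
```

View pics/top0c.png

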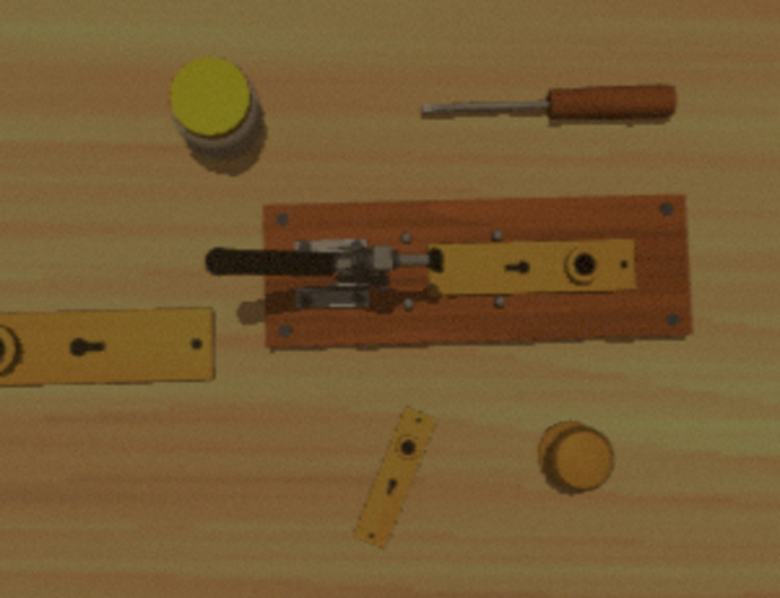

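View pics/side0.png

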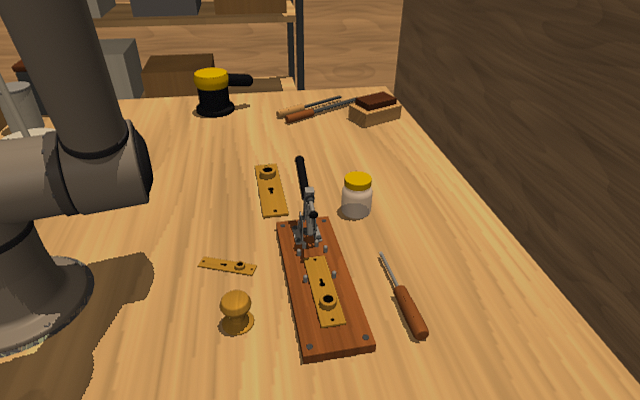

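```bash
python3 - <<'E'
from h import *
np.set_printoptions(precision=1,suppress=True)
c=capture("top"); f=lambda p,z: back(c,(170+p[0]/2.6,100+p[1]/2.6),z)
p=[f(q,32) for q in [(406,238),(498,235),(500,301),(408,304)]]
print(*p); m=sum(p)/4
ax=(p[0]+p[3]-p[1]-p[2])[:2]; ax/=np.hypot(*ax); th=np.arctan2(ax[1],ax[0]); ay=np.array([-ax[1],ax[0]])
O=m[:2]-20*ax; print("pin centre",m,"yaw",th,"O",O)
for n,q,z in [("c1",(263,206),18),("c2",(685,195),18),("c3",(692,333),18),("c4",(265,347),18),("collar",(585,264),36),("far1",(634,241),24),("far2",(635,289),24),("near1",(440,246),24),("near2",(440,294),24),("handle",(214,261),151)]:
    P=f(q,z); d=P[:2]-O; print(n,P,"jig",d@ax,d@ay)
print(get_obs())
E
```

```text
[528.7  27.2  32. ] [531.9 -43.1  32. ] [481.5 -44.6  32. ] [478.5  25.3  32. ]
pin centre [505.1  -8.8  32. ] yaw 1.6146223825177972 O [506.  -28.8]
c1 [553.7 137.1  18. ] jig 163.6611283234228 -54.96369980571286
c2 [ 566.7 -191.9   18. ] jig -165.62141615073836 -53.528287041194034
c3 [ 459.  -195.8   18. ] jig -164.79470459960763 54.319285757632926
c4 [445.2 133.7  18. ] jig 164.99175924764094 53.622010873083674
collar [ 510.1 -108.9   36. ] jig -80.24763385636118 -0.5367386776355765
far1 [ 529.4 -149.7   24. ] jig -121.86912053391588 -18.07317497898417
far2 [ 492.2 -150.1   24. ] jig -120.62003253443636 19.082210933891666
near1 [523.7   0.6  24. ] jig 28.537195102873323 -18.98744117524071
near2 [486.8   0.4  24. ] jig 30.001697377374313 17.91746562439523
handle [499.1 158.4 151. ] jig 187.315758573072 -1.3043469623712751
{'time': 0.95, 'joint_positions': array([-1.4,  0.3,  1.5, -0. ,  1.3, -0.1]), 'dq': array([ 0., -0.,  0., -0., -0., -0.]), 'tau': array([  0. , -43.1, -24.4,   0.1,   0. ,   0. ]), 'tool_pos': array([ 178.9, -493.6,  248.7]), 'tcp_rot': array([3.1, 0. , 0.3]), 'contact_force': array([-0.5, -0.1,  0.3]), 'moment': array([ 0., -0., -0.]), 'grip_width': 91.99177438643109}
```

Three things could pass for the plate in the crop: the one in the jig at (535,265), a large one at (105,347) and a small one at (395,477). The one in the jig measures about 160 x 38 mm and lies between the pins, so it is the right one. Jig origin is about (506, -29), yaw 1.615. The gap to the stops is about 31 mm.

```bash
python3 -m handwheel '[[[33,35,-5],[0,0,0.127]],[[33,35,-5],[0,0,0.127]],[[33,35,-5],[0,0,0.127]],[[33,35,-5],[0,0,0.127]],[[33,35,-5],[0,0,0.127]],[[33,35,-5],[0,0,0.127]],[[33,35,-5],[0,0,0.127]],[[33,35,-5],[0,0,0.127]],[[33,35,-5],[0,0,0.127]],[[33,35,-5],[0,0,0.127]],[[0,0,0],[0,0,0]],[[0,0,0],[0,0,0]]]' 1; python3 -c "
from h import *
print(get_obs())"
```

```text
time: 2.45
tool_pos: [508.6, -143.8, 198.6]
tcp_rot: [-3.141, 0.0, 1.617]
contact_force: [0.3, 0.3, 0.4]
grip_width: 0.6
{'time': 2.45, 'joint_positions': array([-4.20336420e-01,  3.94294561e-01,  1.59130345e+00, -4.37891940e-04,
        1.15635383e+00, -4.66655574e-01]), 'dq': array([-0.02333037, -0.00835669,  0.00427818,  0.00070619,  0.00068567,
       -0.00082228]), 'tau': array([ 1.00903105e+00, -4.39956379e+01, -2.30773330e+01,  1.24952663e-01,
        5.50779398e-02, -7.01991987e-03]), 'tool_pos': array([ 508.62225144, -143.78738894,  198.63856847]), 'tcp_rot': array([-3.14109154e+00,  1.96292388e-04,  1.61729193e+00]), 'contact_force': array([0.29572182, 0.34348396, 0.43305787]), 'moment': array([-0.01943661, -0.08916679,  0.01875909]), 'grip_width': 0.5620610540182371}
```

```bash
python3 -m handwheel '[[[1,0,-35],[0,0,0]],[[1,0,-35],[0,0,0]],[[0,0,-35],[0,0,0]],[[0,0,-30],[0,0,0]],[[0,0,-13],[0,0,0]],[[0,0,0],[0,0,0]],[[0,0,0],[0,0,0]]]'; python3 - <<'E'
from h import *
c=capture("side");cv2.imwrite("pics/s1.png",cv2.resize(c["img"][180:380,200:440,::-1],None,fx=3,fy=3,interpolation=2))
E
```

```text
time: 3.32
tool_pos: [511.6, -144.2, 52.0]
tcp_rot: [3.14, 0.001, 1.617]
contact_force: [0.7, 0.3, 0.1]
grip_width: 0.5
```

View pics/s1.png

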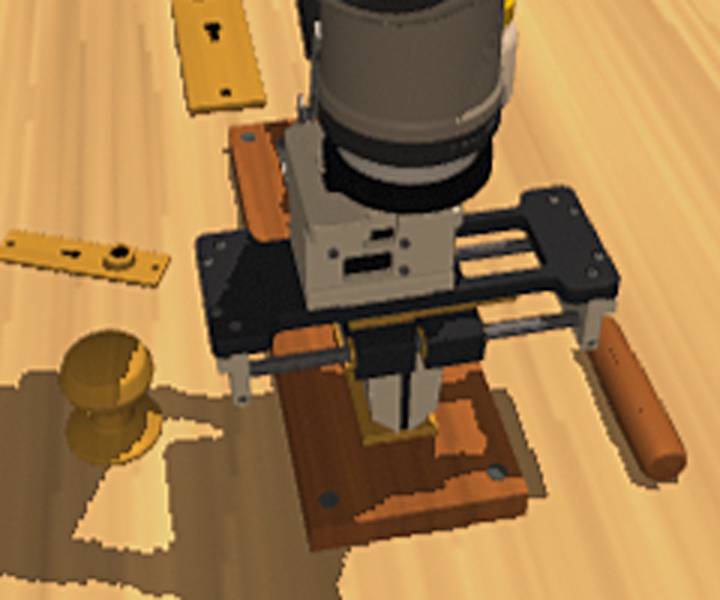

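The closed fingertips stand on the far side of the collar, above the plate (bottom at crop (405,430)). Knob and driver are clear of the gripper.

```bash
python3 -m handwheel '[[[0,0,-2],[0,0,0]],[[-0.1,3,0],[0,0,0]],[[-0.1,3,0],[0,0,0]],[[-0.1,3,0],[0,0,0]],[[-0.1,3,0],[0,0,0]],[[-0.2,4,0],[0,0,0]],[[-0.2,4,0],[0,0,0]],[[-0.2,4,0],[0,0,0]],[[-0.2,4,0],[0,0,0]],[[-0.2,4,0],[0,0,0]],[[-0.2,4,0],[0,0,0]],[[0,0,0],[0,0,0]]]'; python3 -m handwheel '[[[0,2,0],[0,0,0]],[[-0.1,1,0],[0,0,0]],[[0,0,0],[0,0,0]]]'; python3 -m handwheel '[[[0,1,0],[0,0,0]],[[0,1,0],[0,0,0]],[[0,0,0],[0,0,0]]]'
```

```text
time: 4.88
tool_pos: [509.3, -107.0, 48.7]
tcp_rot: [-3.141, -0.0, 1.618]
contact_force: [-0.4, -0.1, -0.8]
grip_width: 0.7
time: 5.25
tool_pos: [509.2, -104.5, 48.7]
tcp_rot: [3.142, -0.0, 1.618]
contact_force: [0.5, -0.8, -0.2]
grip_width: 0.4
time: 5.62
tool_pos: [509.2, -102.6, 48.7]
tcp_rot: [3.142, 0.0, 1.618]
contact_force: [-0.3, -2.1, 0.1]
grip_width: 0.7
```

```bash
for i in 1 2 3 4; do python3 -m handwheel '[[[0,1,0],[0,0,0]],[[0,0,0],[0,0,0]]]' | grep -E "tool_pos|force"; done
```

```text
tool_pos: [509.4, -102.2, 48.8]
contact_force: [-0.1, -4.7, 0.3]
tool_pos: [509.6, -101.9, 48.9]
contact_force: [0.1, -8.4, -1.5]
tool_pos: [510.0, -101.7, 49.1]
contact_force: [0.3, -11.3, -0.4]
tool_pos: [510.3, -101.5, 49.3]
contact_force: [-0.2, -15.0, 0.5]
```

Firm stop at 15 N. Back off, rise and take a look.

```bash
python3 -m handwheel '[[[0,-8,0],[0,0,0]],[[0,-10,0],[0,0,0]],[[0,0,30],[0,0,0]],[[0,0,50],[0,0,0]],[[0,0,50],[0,0,0]],[[0,0,50],[0,0,0]],[[0,-30,10],[0,0,0]],[[0,-50,0],[0,0,0]],[[0,-50,0],[0,0,0]],[[0,-50,0],[0,0,0]],[[0,0,0],[0,0,0]],[[0,0,0],[0,0,0]]]'; python3 - <<'E'
from h import *
c=capture("top");a=c["img"][150:290,220:440,::-1];cv2.imwrite("pics/t2.png",cv2.resize(a,None,fx=3.5,fy=3.5,interpolation=2))
O=np.array([506,-28.8]);th=1.6146;ax=np.array([np.cos(th),np.sin(th)]);ay=np.array([-ax[1],ax[0]])
for n,X,Y,Z in [("far+",-90,20,24),("far-",-90,-20,24),("collar",-48,0,36),("near",70,0,24)]:
    u=proj(c,np.r_[O+X*ax+Y*ay,Z]); print(n,(u[0]-220)*3.5,(u[1]-150)*3.5)
E
```

```text
time: 8.12
tool_pos: [509.0, -296.1, 238.3]
tcp_rot: [-3.141, -0.001, 1.617]
contact_force: [0.8, -0.2, 0.9]
grip_width: 0.5
far+ 626.8742762026723 217.42980565842902
far- 623.3072732421738 147.85270235422414
collar 555.8488822973397 183.19433847569996
near 346.0119797652307 191.67602952555595
```

View pics/t2.png

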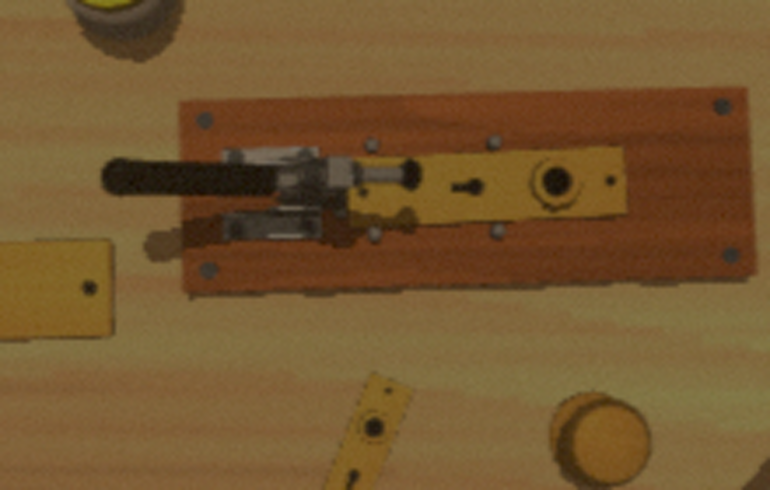

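Plate end and collar are at crop (626,180) and (555,182), against (625,182) and (556,183) predicted for home, so the plate is seated. Next, over the clamp to the far side of the handle.

```bash
python3 -m handwheel '[[[-1,50,1],[0,0,0]],[[-1,50,1],[0,0,0]],[[-1,50,1],[0,0,0]],[[-1,50,1],[0,0,0]],[[-1,50,1],[0,0,0]],[[-1,50,1],[0,0,0]],[[-1,50,0],[0,0,0]],[[-2,50,0],[0,0,0]],[[-2,50,0],[0,0,0]],[[-2,45,0],[0,0,0]],[[0,0,0],[0,0,0]],[[0,0,0],[0,0,0]]]'; python3 -m handwheel '[[[0,0,-30],[0,0,0]],[[0,0,-30],[0,0,0]],[[0,0,-30],[0,0,0]],[[0,0,0],[0,0,0]],[[0,0,0],[0,0,0]]]';python3 - <<'E'
from h import *
c=capture("side");cv2.imwrite("pics/s3.png",cv2.resize(c["img"][100:300,200:440,::-1],None,fx=3,fy=3,interpolation=2))
E
```

```text
time: 9.68
tool_pos: [495.5, 198.8, 244.9]
tcp_rot: [-3.142, 0.0, 1.62]
contact_force: [0.5, -0.7, -0.3]
grip_width: 0.4
time: 10.3
tool_pos: [497.0, 197.9, 155.9]
tcp_rot: [3.14, -0.0, 1.617]
contact_force: [0.8, 0.9, -0.2]
grip_width: 0.2
```

View pics/s3.png

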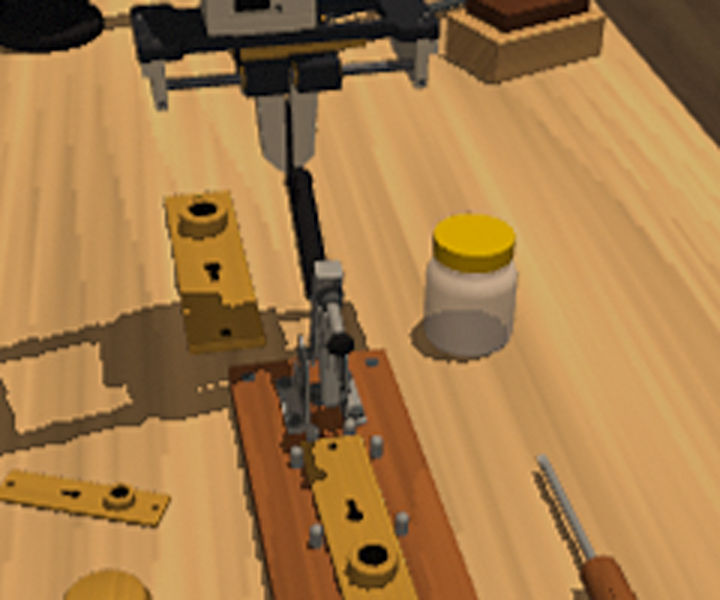

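Fingertips (crop (290,165)) hang just beyond the ball end (298,175). A few mm across, lower slightly, then push along the arc.

```bash
python3 -m handwheel '[[[2,-6,-4],[0,0,0]],[[1,-6,-2],[0,0,0]],[[0.3,-5,0],[0,0,0]],[[0.3,-5,0],[0,0,0]],[[0.2,-5,1],[0,0,0]],[[0.2,-5,1.5],[0,0,0]],[[0.2,-5,1.5],[0,0,0]],[[0.2,-5,1.5],[0,0,0]],[[0,0,0],[0,0,0]]]';  python3 -m handwheel '[[[0.2,-5,1.5],[0,0,0]],[[0.2,-5,1.5],[0,0,0]],[[0.2,-5,1.5],[0,0,0]],[[0.2,-5,1.5],[0,0,0]],[[0,0,0],[0,0,0]]]';python3 - <<'E'
from h import *
c=capture("side");cv2.imwrite("pics/s4.png",cv2.resize(c["img"][100:300,200:440,::-1],None,fx=3,fy=3,interpolation=2))
E
```

```text
time: 11.48
tool_pos: [500.7, 155.9, 154.3]
tcp_rot: [3.141, 0.0, 1.617]
contact_force: [-0.2, -0.2, 0.8]
grip_width: 0.5
time: 12.1
tool_pos: [501.6, 136.0, 160.4]
tcp_rot: [3.141, -0.0, 1.617]
contact_force: [0.1, 0.6, -0.7]
grip_width: 0.7
```

View pics/s4.png

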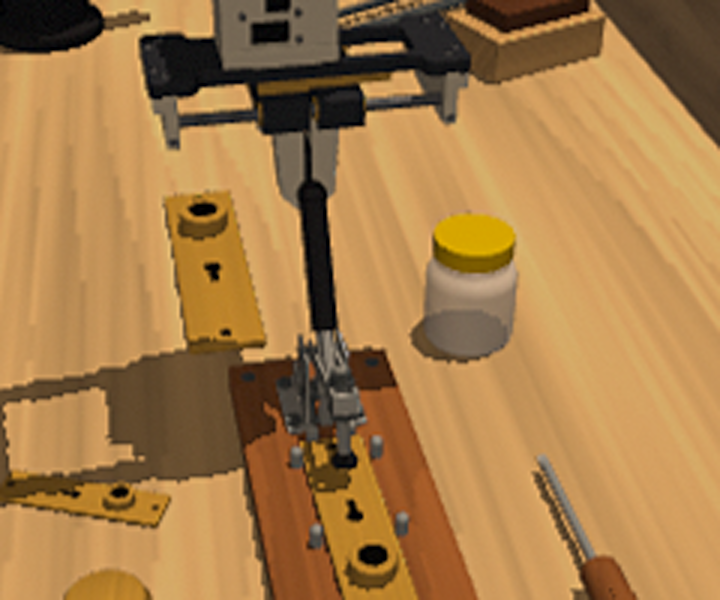

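The ball rests on the fingertips (crop (312,190)) and the arm is coming down. Continue.

```bash
python3 -m handwheel '[[[0.2,-5,1.5],[0,0,0]],[[0.2,-5,1.5],[0,0,0]],[[0.2,-5,1.5],[0,0,0]],[[0.2,-5,1.5],[0,0,0]],[[0.2,-5,1],[0,0,0]],[[0.2,-5,1],[0,0,0]],[[0.2,-5,0.5],[0,0,0]],[[0.2,-5,0.5],[0,0,0]],[[0.2,-4,0.5],[0,0,0]],[[0,0,0],[0,0,0]]]';  python3 -m handwheel '[[[0.2,-4,0],[0,0,0]],[[0.2,-4,0],[0,0,0]],[[0.2,-4,0],[0,0,0]],[[0.2,-4,0],[0,0,0]],[[0,0,0],[0,0,0]]]';  python3 -m handwheel '[[[0.2,-4,0],[0,0,0]],[[0.2,-4,0],[0,0,0]],[[0,0,0],[0,0,0]]]';python3 - <<'E'
from h import *
c=capture("side");cv2.imwrite("pics/s5.png",cv2.resize(c["img"][100:300,200:440,::-1],None,fx=3,fy=3,interpolation=2))
E
```

```text
time: 13.4
tool_pos: [503.3, 92.4, 169.9]
tcp_rot: [3.141, -0.0, 1.617]
contact_force: [-1.0, 3.0, 1.7]
grip_width: 0.6
time: 14.02
tool_pos: [504.1, 75.9, 169.6]
tcp_rot: [-3.142, 0.0, 1.617]
contact_force: [-0.8, 0.9, 1.0]
grip_width: 0.4
time: 14.4
tool_pos: [504.5, 67.9, 169.6]
tcp_rot: [-3.141, 0.0, 1.617]
contact_force: [-0.5, 0.5, -0.4]
grip_width: 0.8
```

View pics/s5.png

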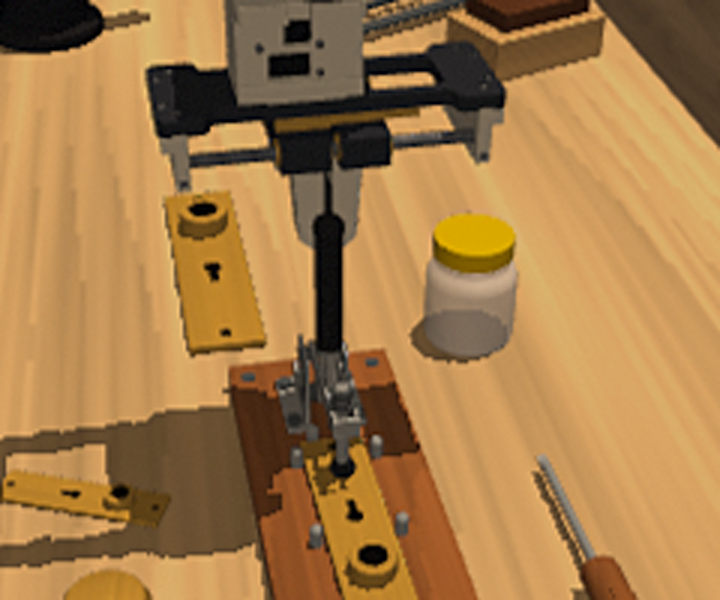

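Handle is nearly upright, foot over the plate at (343,470). A few more small pushes through dead centre.

```bash
for i in 1 2 3 4 5; do python3 -m handwheel '[[[0.1,-3,0],[0,0,0]],[[0,0,0],[0,0,0]]]' | grep -E "tool_pos|force"; done;python3 - <<'E'
from h import *
c=capture("side");cv2.imwrite("pics/s6.png",cv2.resize(c["img"][100:300,200:440,::-1],None,fx=3,fy=3,interpolation=2))
for d in spot_in("handle_top","side"): 
    P=w(c,d["xyz"]);print(d["score"],P,proj(c,P))
E
```

```text
tool_pos: [504.6, 65.2, 169.7]
contact_force: [-1.1, 0.9, -1.0]
tool_pos: [504.7, 62.2, 169.7]
contact_force: [0.1, -0.7, 0.1]
tool_pos: [504.8, 59.2, 169.7]
contact_force: [0.5, -0.9, -0.2]
tool_pos: [504.8, 56.4, 169.7]
contact_force: [-1.1, 1.6, 0.7]
tool_pos: [504.9, 54.8, 169.6]
contact_force: [0.8, 8.7, -1.6]
0.67 [503.85453763  34.55219323 138.39769882] (np.float64(310.68199133463696), np.float64(196.20701337552802))
0.65 [615.64039722 142.20097361  56.12375593] (np.float64(356.4624942526011), np.float64(196.594317764046))
```

View pics/s6.png

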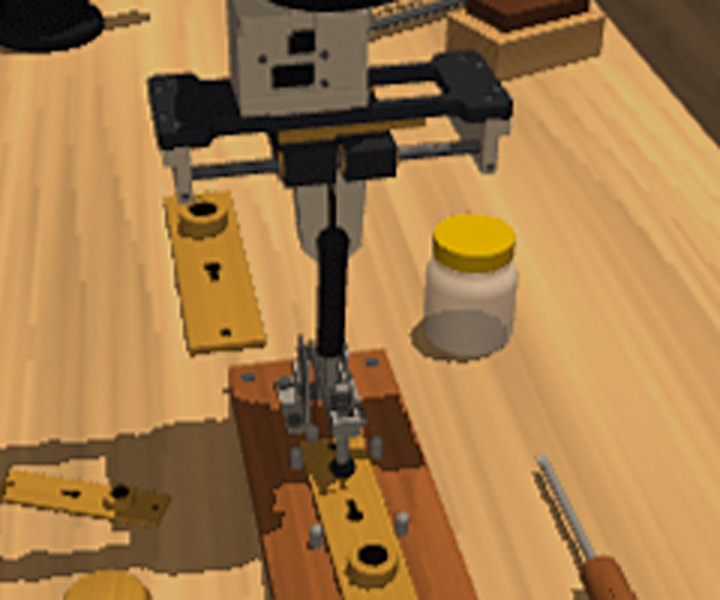

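Force fell to zero (snap), then rose to 9 N where the locked handle should stand. Retreat and check.

```bash
python3 -m handwheel '[[[0,6,0],[0,0,0]],[[0,30,0],[0,0,0]],[[0,40,20],[0,0,0]],[[0,50,40],[0,0,0]],[[0,50,20],[0,0,0]],[[0,50,0],[0,0,0]],[[0,30,0],[0,0,0]],[[0,0,0],[0,0,0]],[[0,0,0],[0,0,0]]]'; python3 - <<'E'
from h import *
O=np.array([506,-28.8]);th=1.6146;ax=np.array([np.cos(th),np.sin(th)]);ay=np.array([-ax[1],ax[0]])
ims=[]
for n,(u0,v0) in [("top",(230,150)),("side",(220,130))]:
    c=capture(n);a=np.ascontiguousarray(cv2.resize(c["img"][v0:v0+150,u0:u0+200,::-1],None,fx=3,fy=3,interpolation=2)[:,:400 if n=="side" else 600])
    for nm,X,Z in [("locked top",62,182),("centre",72,182),("collar",-48,36),("plate far",-90,24)]:
        u=proj(c,np.r_[O+X*ax,Z]); q=(round((u[0]-u0)*3),round((u[1]-v0)*3));print(n,nm,q)
    cv2.imwrite(f"pics/{n}7.png",a); ims.append(a)
    for t in("handle_top","knob","jar","driver"):
        print(t,*[(round(d["score"],2),np.round(w(c,d["xyz"]))) for d in spot_in(t,n)[:2]])
cv2.imwrite("pics/b7.png",cv2.resize(np.hstack([ims[0],ims[1]]),None,fx=.8,fy=.8))
E
```

```text
time: 16.92
tool_pos: [505.0, 307.5, 248.6]
tcp_rot: [-3.141, 0.001, 1.618]
contact_force: [0.5, -0.2, -0.7]
grip_width: 0.3
top locked top (292, 141)
top centre (274, 142)
top collar (446, 157)
top plate far (506, 156)
handle_top (0.35, array([500.,  35.,  86.]))
knob (0.68, array([ 365., -101.,   53.]))
jar (0.88, array([618., 168.,  79.]))
driver (0.78, array([ 635., -123.,   24.]))
side locked top (271, 135)
side centre (268, 126)
side collar (310, 462)
side plate far (326, 533)
handle_top (0.93, array([500.,  36., 136.])) (0.69, array([ 364., -108.,   48.]))
knob (0.75, array([ 366., -110.,   49.])) (0.45, array([616., 146.,  58.]))
jar
driver (0.79, array([ 631., -141.,   24.]))
```

View pics/b7.png

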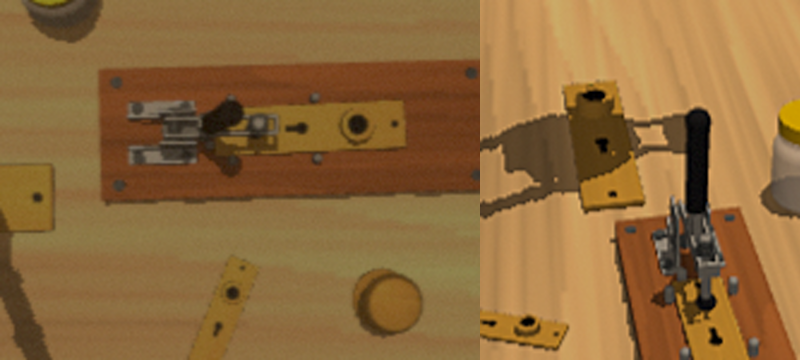

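Top view: the handle end is at (289,138), against (292,141) predicted for locked and (274,142) for dead centre. Plate end is at 506 and collar at 446, both as predicted for home. Knob, jar and driver haven't moved noticeably and the arm is clear.

```bash
python3 -c "
from h import *
print(bot.close_job(), get_obs()['time'])"
```

```text
the job is handed in; nothing more can be done
the job is handed in; nothing more can be done
```

I pushed the plate against its collar until it met the stop pins. I then pushed the clamp handle along its arc until it snapped past centre, backed the arm clear and handed the job in about 17 s into the 56 s allowed. The hand-in reports no verdict.

- **Plate:** the push came to a firm stop at 15 N. The top view afterwards put the collar and plate end within about 1 mm of home, and the final view showed the same.
- **Clamp:** the push force fell to zero at the snap, then rose to 9 N where the locked handle should stand. After I retreated, the handle stayed at the locked position in both views. In the top view it was at pixel (289,138), against (292,141) predicted for locked and (274,142) for dead centre.
- **Bystanders:** knob, jar and screwdriver were found within about 5 mm of where they started, which is within the network's own error. The network missed the jar in the last side picture, but the top picture confirmed it.
- **Not measured:** I could not read the foot's force or the arm's joint angle directly. I judged both from the locked handle and the foot seen down on the plate. The network's reported `handle_top` heights (86 and 136 mm) disagreed with the expected 182 mm. It reports the middle of the visible surface, so I went by the pixel positions instead.

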